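# Hang the loaded parts bin on the louvre rack

### The job

Put the syringe into the empty parts bin that stands on the worktop, and hang that bin on the rack: hook the lip on its back fully over the steel rail, in the free place beside the bin that already hangs there (the place under the blank card on the shelf edge). Leave the hung bin, the Petri dish, the timer and the rubber stopper where they are.

Things in the scene. Friction and masses are not known exactly. Their poses are not given: they have to be found in the camera images.
- bin_mid (a point): centre, half-way up, of the loose open grey plastic parts bin on the worktop: 120 mm long (x), 60 wide (y), 70 high, walls and floor 3 mm, front wall only 45 high; 0.1-0.2 kg. +x points to its back, where the hanging lip is; z up. Grip it across the 60 mm width, outside the side walls, in the front half (e.g. at x = -40 mm, 20 mm above this centre)
- bin_lip (a point): seat of that bin's lip: middle of the underside of the web behind the top of its back wall, 63.5 mm behind and 35 mm above bin_mid, same axes. Throat under the web 7 mm wide in x, between back wall and lip; the lip hangs 16 mm below the web, flaring 25 deg outward to a 14 mm mouth, tip 19 mm behind the wall. Hung, this point is at free_place within 2 mm; the bin leans up to 5 deg
- free_place (a point): fixed point on the rail's top edge, 170 mm up, mid-thickness, middle of the free place; x points level into the rack, y along the rail, z up. Rail: upright steel strip 4 mm thick, 75 tall; behind it a pocket 26 mm wide, open on top, to the back panel. A blank white card on the shelf edge marks the place, left or right of two 130 mm apart, 80 mm from the end plates. Bin x goes along this x
- rack: grey bench rack, fixed, 290 mm wide; origin on the worktop under the middle of the rail's front face; x into the rack, z up. A flat shelf, underside 310 mm above the worktop, overhangs the rail, its edge and card 99 mm ahead of the rail's front: no room for an upright gripper, but one tilted about 35 deg (its body leaning away from the rack) goes in. End plates stand 14 mm ahead of the rail
- hung_bin_mid (a point): centre of the identical bin that already hangs on the rail in the other place (axes as bin_mid, half-way up). Bystander
- syringe_mid (a point): centre of the empty 20 ml plastic syringe lying on the worktop: 109 mm long along its y, barrel 20 mm thick and 11 mm up, finger flange 33 mm wide at its +y end, weighs 21 g; z up. Grip the barrel across its x
- petri: closed glass Petri dish lying flat, 92 mm across, 15 mm high, origin at the centre of its underside. Bystander
- timer: small white laboratory timer with three keys, 62 x 66 mm, 20 mm high, origin at the centre of its underside. Bystander
- stopper: tapered rubber stopper, 31 mm wide, 30 mm high, origin at the centre of its underside. Bystander
There are look-alikes about, which are no part of the job. Several things look just like the part that bears syringe_mid: the one meant starts farthest to the robot's right.

How it is judged:
By the outcome, as a careful person would: the job done as asked, in the order asked, and still so for the second after the job is handed in, with the robot touching nothing.
It also fails if it takes over 61 s, if anything falls off the work surface, if the arm or the gripper's body presses on something with over 40 N, if the wrist force passes 120 N, or if a joint passes its speed limit or range.

### The arm

A 7-joint arm with a two-finger parallel gripper is mounted at the origin on a cart in front of the work surface, level with it; the furniture and walls round the work are solid. World frame = base frame: x ahead of the robot, y to its left, z up, the work surface at z = 0. Lengths are in mm, angles in rad, forces in N, time in s.
With the tool pointing down it reaches from about 400 to 850 mm from the base axis. Payload 4.4 kg.
Tool frame: the origin (TCP) lies midway between the tips of the shut fingers; the grasp point (between the pads) lies behind it (bot.grip_depth is the y of the grasp point in the tool frame, in mm); y points along the fingers, z is the direction in which the jaws open and shut, and the axes are right-handed (so a half turn about y gives the same grasp; the last joint's range is limited). The gripper opens to 94 mm and grips with 3 to 60 N. Pads are 16 mm wide; open, the fingers measure 119 mm over their backs; the gripper's body (75 mm by 177 mm) begins 78 mm behind the grasp point.
Start: joints at [-1.191, 0.628, 0.038, 1.517, -0.027, 0.996, -0.02], TCP at [280.245, 586.499, 205.478] pointing down, gripper open.
Joint ranges: [-3.06, 3.06], [-0.37, 2.12], [-1.25, 1.32], [0.18, 2.47], [-1.1, 4.24], [0.23, 1.98], [-2.94, 2.94]. Speed limits (rad/s): [2.57, 2.57, 3.14, 3.14, 3.14, 3.14, 3.14].

### API

Orientations are given as a 3x3 rotation matrix whose columns are the frame's x, y, z axes.
In Python, from bench import bot, optics, workorder gives the robot as it stands.
- The arm moves only by the tool move_arm, never from a script. Its argument "commands" is a list of rows, each an object of numbers: "fingers": the closure, from 0 (fully open) to 1 (shut); "dx", "dy", "dz": the shift along the tool's x, y, z in cm; "roll": the turn about the tool's y in rad. A call has 1 to 12 rows; each row shifts and turns the commanded pose from where the row before left it, along the tool's axes as they then stand; what a row does not reach is not made up. A row lasts 1/10 s, in which the tool goes at most 50 mm and 8.59 degrees, less where a joint would pass 70% of its speed; a pose out of reach is approached as far as the arm can. A call is refused whole if a number of a shift passes 5 or a number of a turn 0.15, either way. A call with a gripper value outside its range is refused whole. The fingers move at their own pace and stop on an object; the grip force is fixed at half the most. Time passes only in rows, so rows that do not move let the fingers close. It gives the time, the measured TCP pose, the force and the opening at its end, in the units of the state.
- bot.get_obs(): the state, without advancing time (a new reading comes with each control period).
- optics.read_camera(name): name is "scene" or "top"; returns the picture (384x512x3 uint8, blue, green, red); there is no depth.
- optics.calibration(name): a dict with "K" (3x3 intrinsics, pixels), "distortion" ([k1, k2, p1, p2, k3] as OpenCV has them; the pictures are not rectified), "R" (3x3) and "t" (3): a world point X has camera coordinates R X + t. Camera axes: x right, y down, z forward; pixel columns grow to the right and rows downward; lengths in mm; the calibration is good to about 2 mm. A picture is of the moment at which its call begins. calibration takes no time and is no camera call.
- workorder.sign_off(): hands the job in, once; it reports no verdict.
The state is a dict: "clock": time; "joints": joint angles; "joint_vel": joint speeds; "tau": joint torques, N m; "eef_pos": TCP position; "orientation": TCP orientation; "force": force on the tool from outside, world axes, zero at the start; "torque": the same for the moment, N m; "width": opening from 0.0 (shut) to 1.0 (fully open).
Only numpy, scipy, OpenCV 4.12 (cv2) and the standard library are available. Lean on these libraries where they do the work, as an engineer would, in place of code of your own. Each camera call takes 0.05 s, during which the arm holds its last target. There are 200 camera calls.

## Working session

There is one attempt and no reset: what is moved stays moved. The work goes in short steps, Python scripts to look and compute and a tool call to move; the robot and the scene stay as the last step left them, time stands still between calls to the robot, and variables do not carry over. Pictures are saved under pics/ and viewed, about 8 in all and at most 12, crops included, and the job is handed in when it is done.

Besides the shell and the picture viewer there is one more tool, called after ">>>" in YAML: its name, and indented under it one key for each argument. move_arm: Moves the arm, as the interface text tells. Its arguments: {"type":"object","properties":{"commands":{"type":"array"}},"required":["commands"]}

```bash
ls; mkdir -p pics; python3 - <<'E'
from bench import bot, optics
import cv2, numpy as np
np.set_printoptions(precision=4,suppress=True)
for n in ("scene","top"):
    im=optics.read_camera(n); cv2.imwrite(f"pics/{n}0.png",im)
    c=optics.calibration(n); print(n,{k:np.array(v).tolist() for k,v in c.items()})
    print("cam pos",-np.array(c['R']).T@np.array(c['t']))
print(bot.get_obs(), bot.grip_depth)
E
```

```text
pics
scene {'K': [[393.6327215735521, 0.0, 258.3217220268847], [0.0, 393.6327215735521, 193.68975270489892], [0.0, 0.0, 1.0]], 'distortion': [-0.12581897297229366, 0.0, 0.0, 0.0, 0.0], 'R': [[0.5168606560783465, -0.8559536169603168, -0.014087860405791686], [-0.5190037334314942, -0.3002241123963447, -0.800312818227971], [0.6808011360760436, 0.42096186044388706, -0.5994171545503095]], 't': [-213.21517086336868, 381.9430451447421, 1029.2538779786978]}
cam pos [-392.2848 -501.1104  919.6226]
top {'K': [[441.944835276299, 0.0, 259.7125390663794], [0.0, 441.944835276299, 193.56018015011472], [0.0, 0.0, 1.0]], 'distortion': [-0.037566746498119946, 0.0, 0.0, 0.0, 0.0], 'R': [[-0.01331304260754528, -0.9999011733841092, -0.00451734010358714], [-0.9832293910370563, 0.013912590521063866, -0.1818417015590549], [0.1818865786621676, 0.002020715238473039, -0.9833174407140842]], 't': [84.27760752609134, 530.5454277767383, 1421.101134482399]}
cam pos [ 264.2906   74.0164 1494.2495]
{'clock': 0.1, 'joints': array([-1.1908,  0.6292,  0.0384,  1.5182, -0.027 ,  0.9963, -0.02  ]), 'joint_vel': array([-0.0003, -0.0026,  0.0003, -0.0033, -0.0009,  0.0013, -0.0018]), 'tau': array([  0.0021, -55.0791,   1.1474, -18.7114,  -0.052 ,   0.0191,
         0.0001]), 'eef_pos': array([279.9884, 585.9836, 204.6865]), 'orientation': array([[ 0.9023, -0.0007,  0.4312],
       [-0.4312, -0.0015,  0.9023],
       [ 0.    , -1.    , -0.0016]]), 'force': array([ 0.0418,  0.7502, -0.6615]), 'torque': array([-0.0193, -0.0298, -0.0043]), 'width': 0.9999500138487762} -18.8
```

```bash
python3 - <<'E'
import cv2
for n in ("scene","top"):
    cv2.imwrite(f"pics/{n}0b.png",cv2.resize(cv2.imread(f"pics/{n}0.png"),(800,600),interpolation=cv2.INTER_CUBIC))
E
```

```text
(no output)
```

View pics/scene0b.png

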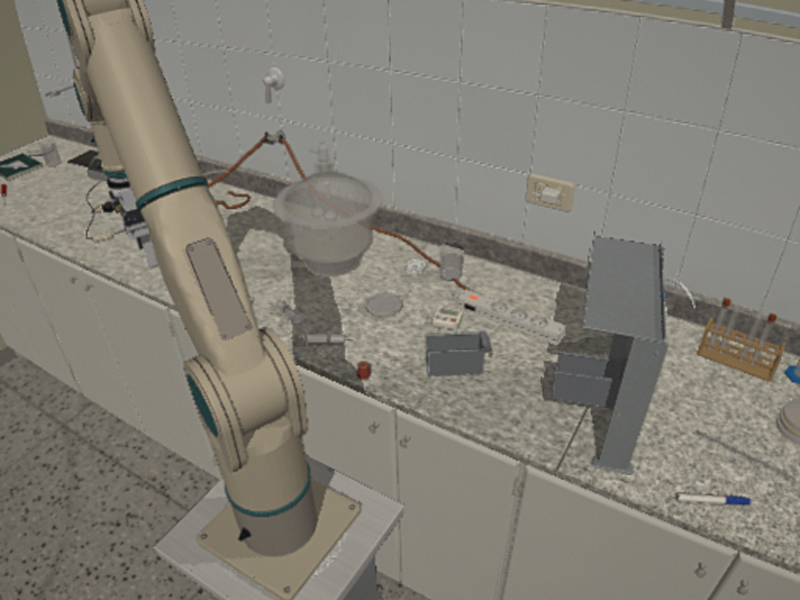

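View pics/top0b.png

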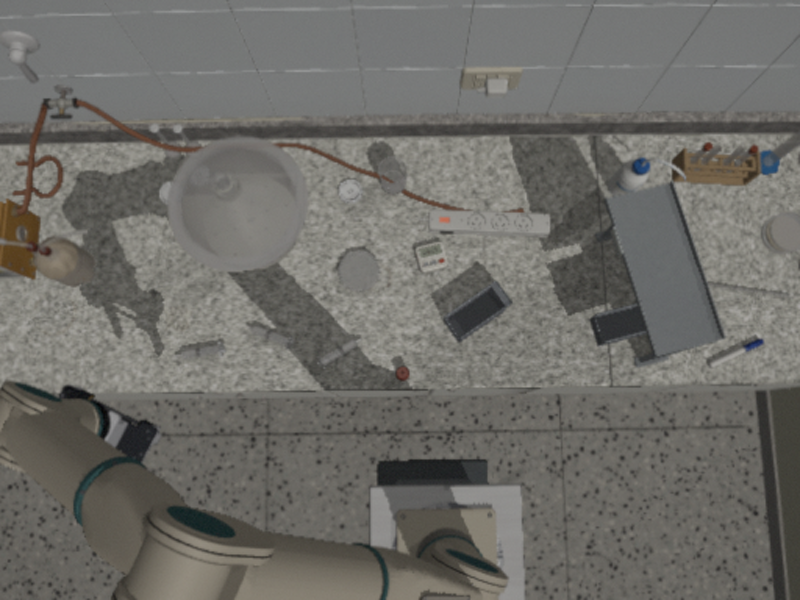

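Seen: the bin in scene at (457,355) and in top at (478,310), with its lip up-right. The rack is on the right with the hung bin in its near place, so the far place is free. Three syringe-like things are in top at (200,350), (268,333) and (338,350). The one at (338,350) is farthest right (lowest y), so it should be the one meant. I'll enlarge to confirm and measure.

```bash
python3 - <<'E'
import cv2, numpy as np
S=cv2.imread("pics/scene0.png");T=cv2.imread("pics/top0.png")
def crop(im,x,y,w,h,z,g):
    c=cv2.resize(im[y:y+h,x:x+w],None,fx=z,fy=z,interpolation=cv2.INTER_CUBIC)
    for u in range((x//g+1)*g,x+w,g):
        cv2.line(c,(int((u-x+.5)*z),0),(int((u-x+.5)*z),6),(0,0,255),1); cv2.putText(c,str(u),(int((u-x)*z)-8,16),0,.35,(0,0,255),1)
    for v in range((y//g+1)*g,y+h,g):
        cv2.line(c,(0,int((v-y+.5)*z)),(6,int((v-y+.5)*z)),(0,0,255),1); cv2.putText(c,str(v),(8,int((v-y+.5)*z)+4),0,.35,(0,0,255),1)
    return c
a=np.vstack([np.hstack([crop(T,266,167,80,60,5,10),crop(S,258,196,80,60,5,10)]),np.hstack([crop(T,176,192,80,60,5,10),crop(S,168,186,80,60,5,10)])])
b=np.hstack([crop(T,372,110,100,150,4,10),crop(S,340,145,100,150,4,10)])
cv2.imwrite("pics/c1.png",a);cv2.imwrite("pics/c2.png",b)
E
```

```text
(no output)
```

View pics/c1.png

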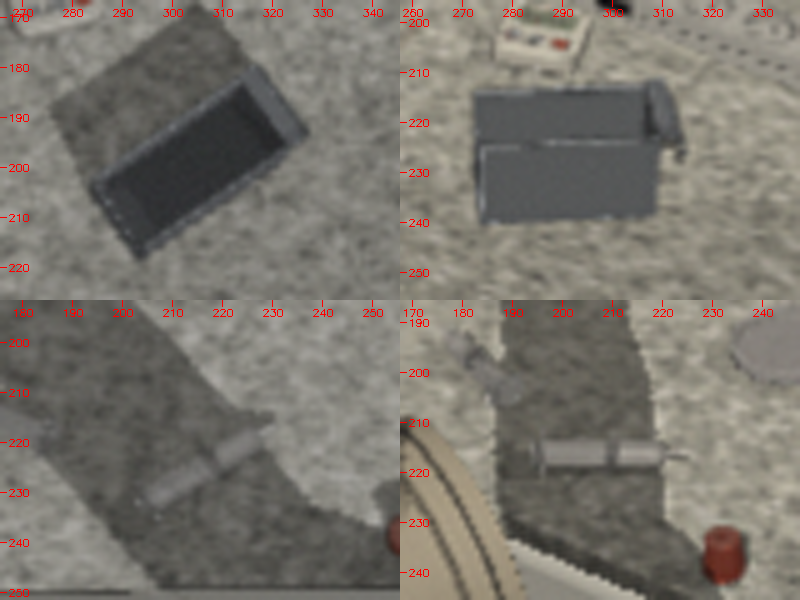

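View pics/c2.png

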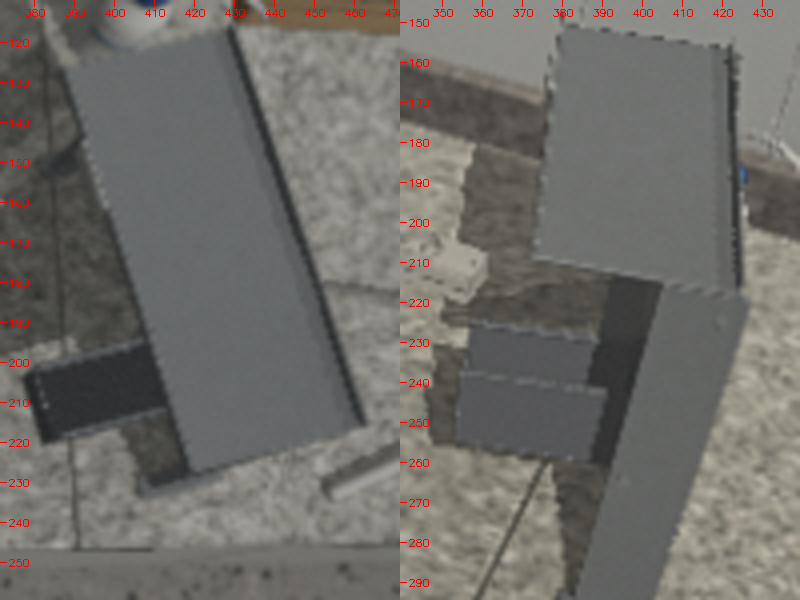

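The crops show the syringe barrel at top (217,224), with its flange at the lower-left end and its tip upper-right. The white card is on the shelf edge at top (396,154), so the far place is the free one. Next I'll fit poses from these labelled points.

```bash
cat >h.py <<'E'
import numpy as np, cv2
from scipy.optimize import least_squares
from bench import optics
np.set_printoptions(precision=2,suppress=True,linewidth=150)
C={n:{k:np.array(v,float) for k,v in optics.calibration(n).items()} for n in("scene","top")}
def proj(n,P):
    c=C[n]; return cv2.projectPoints(np.atleast_2d(np.array(P,float)).reshape(-1,1,3),cv2.Rodrigues(c['R'])[0],c['t'],c['K'],c['distortion'])[0].reshape(-1,2)
def ray(n,uv,z):
    c=C[n]; p=cv2.undistortPoints(np.array([[uv]],float),c['K'],c['distortion']).ravel()
    d=c['R'].T@np.array([p[0],p[1],1]); o=-c['R'].T@c['t']; return o+d*(z-o[2])/d[2]
def Rz(a): return np.array([[np.cos(a),-np.sin(a),0],[np.sin(a),np.cos(a),0],[0,0,1]])
def place(x,y,z,a,P): return np.array(P,float)@Rz(a).T+[x,y,z]
E
python3 - <<'E'
from h import *
# loose bin
t=lambda a,b:(a/5+266-.4,b/5+167-.4); s=lambda a,b:((a-400)/5+258-.4,b/5+196-.4)
obs=[("top",t(92,185),(-60,30,35)),("top",t(143,258),(-60,-30,35)),
("scene",s(473,93),(-60,30,35)),("scene",s(481,143),(-60,-30,35)),("scene",s(484,222),(-60,-30,-35)),("scene",s(656,214),(60,-30,-35)),("scene",s(658,141),(60,-30,35)),
("top",t(285,150),(60,-30,35)),("top",t(245,78),(60,30,35))]
f=lambda p:np.concatenate([proj(n,place(p[0],p[1],35,p[2],[l]))[0]-u for n,u,l in obs])
x0=ray("top",(306,197),50); r=least_squares(f,[x0[0],x0[1],-.9],loss='soft_l1')
print("bin",r.x,np.degrees(r.x[2]));print(f(r.x).reshape(-1,2))
# rack
t=lambda a,b:(a/4+372-.4,b/4+110-.4); s=lambda a,b:((a-400)/4+340-.4,b/4+145-.4)
W=145
robs=[("top",t(190,472),(-99,-W,'t')),("top",t(66,68),(-99,W,'t')),("scene",s(535,258),(-99,-W+0,'t')),("scene",s(560,25),(-99,W,'t')),("top",t(138,492),(-14,-W,0)),
("scene",s(745,297),('d',-W,'t')),("scene",s(725,45),('d',W,'t'))]
# near/far: rack y is left of x
hobs=[("scene",s(457,375),(-60,-30,35)),("scene",s(457,443),(-60,-30,-35)),("scene",s(472,322),(-60,30,35))]
def g(p):
    o=[]
    for n,u,l in robs:
        l=[p[3] if i=='t' else p[4] if i=='d' else i for i in l]
        o.append(proj(n,place(p[0],p[1],0,p[2],[l]))[0]-u)
    for n,u,l in hobs:
        l=np.array(l)+[2-63.5,-65,135]; o.append(proj(n,place(p[0],p[1],0,p[2],[l]))[0]-u)
    return np.concatenate(o)
c=ray("top",(440,170),320)
r=least_squares(g,[c[0],c[1],-1.28,315,50],loss='soft_l1',x_scale=[10,10,.1,5,10])
print("rack",r.x,np.degrees(r.x[2]));print(g(r.x).reshape(-1,2))
print("free",place(*r.x[:2],0,r.x[2],[[2,65,170]]))
for n,uv in (("top",(217,224)),("top",(203,234)),("top",(231,214)),("scene",(192,215)),("scene",(225,217)),("scene",(208,216))): print(n,uv,ray(n,uv,11))
E
```

```text
bin [506.67 -68.53  -0.97] -55.78913437572327
[[ 0.03 -1.34]
 [ 0.57 -1.  ]
 [-0.57 -0.26]
 [-0.69  1.53]
 [-1.48  1.36]
 [-0.45  1.18]
 [ 0.53  0.17]
 [ 1.9  -0.29]
 [-0.94 -0.58]]
rack [ 543.68 -412.     -1.33  316.93   27.6 ] -76.27084333862128
[[ 0.38  1.45]
 [-1.09  2.15]
 [-1.04 -0.42]
 [-0.3  -0.36]
 [ 4.39 -0.23]
 [-0.74 -0.95]
 [ 1.21  1.1 ]
 [ 3.11 -0.84]
 [-0.33 -0.1 ]
 [ 1.62 -1.29]]
free [[ 607.3  -398.52  170.  ]]
top (217, 224) [436.27 222.53  11.  ]
top (203, 234) [403.12 269.52  11.  ]
top (231, 214) [469.65 175.21  11.  ]
scene (192, 215) [409.42 278.29  11.  ]
scene (225, 217) [460.8  168.33  11.  ]
scene (208, 216) [434.37 224.56  11.  ]
```

View pics/o1.png

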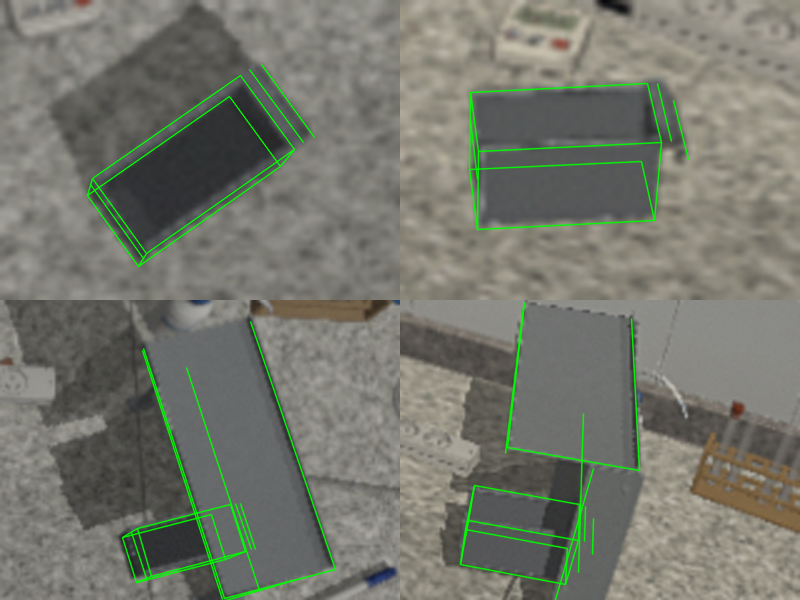

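The bin and rack wireframes fit to about 1 px. The listed move fields only turn about the tool's y, but the hang needs a tilt. I'll check with a zero-valued row whether the tool takes another turn field.

>>> move_arm:
  commands:
    - {"fingers": 0, "dx": 0, "dy": 0, "dz": 0, "roll": 0, "pitch": 0, "yaw": 0}

```text
$.commands[0]: bad value
```

Refused, so there are only the four listed motions. The tilt will have to come from how the arm behaves at its reach limit, and I'll test that later. First the syringe: the other two look-alikes lie further left, and this one is at about (436,223), axis azimuth 118.6°.

>>> move_arm:
  commands:
    - {"fingers": 0, "roll": 0.15}
    - {"fingers": 0, "roll": 0.15}
    - {"fingers": 0, "roll": 0.15}
    - {"fingers": 0, "roll": 0.15}
    - {"fingers": 0, "dx": 4.9, "dz": -0.46}
    - {"fingers": 0, "dx": 4.9, "dz": -0.46}
    - {"fingers": 0, "dx": 4.9, "dz": -0.46}
    - {"fingers": 0, "dx": 4.9, "dz": -0.46}
    - {"fingers": 0, "dx": 4.9, "dz": -0.46}
    - {"fingers": 0, "dx": 4.9, "dz": -0.46}
    - {"fingers": 0, "dx": 4.9, "dz": -0.46}
    - {"fingers": 0, "dx": 4.9, "dz": -0.46}

```text
$.commands[0]: bad value
```

```bash
cat >>h.py <<'E'
from bench import bot
def st():
    o=bot.get_obs(); R=o['orientation']; print("t",o['clock'],"q",o['joints'],"p",o['eef_pos'],"F",o['force'],"w",o['width']); print("az x",np.degrees(np.arctan2(R[1,0],R[0,0])),"y",R[:,1]); return o
def go(tgt): # tool-axis shift, cm, from now
    o=bot.get_obs(); d=o['orientation'].T@(np.array(tgt)-o['eef_pos'])/10; print("shift cm",d,"rows",np.linalg.norm(d)/5)
E
python3 - <<'E'
from h import *
st(); go((436,223,60)); go((436,223,3))
im=optics.read_camera("scene"); cv2.imwrite("pics/s1.png",im)
E
```

```text
t 0.1 q [-1.19  0.63  0.04  1.52 -0.03  1.   -0.02] p [279.99 585.98 204.69] F [ 0.04  0.75 -0.66] w 0.9999500138487762
az x -25.541982137724652 y [-0. -0. -1.]
shift cm [ 29.73  14.51 -26.  ] rows 8.415007611449695
shift cm [ 29.73  20.21 -25.99] rows 8.871846455377398
```

>>> move_arm:
  commands:
    - {"fingers": 0, "dx": 0, "dy": 0, "dz": 0, "roll": 0.15}
    - {"fingers": 0, "dx": 0, "dy": 0, "dz": 0, "roll": 0.15}
    - {"fingers": 0, "dx": 0, "dy": 0, "dz": 0, "roll": 0.15}
    - {"fingers": 0, "dx": 0, "dy": 0, "dz": 0, "roll": 0.15}
    - {"fingers": 0, "dx": 4.9, "dy": 0, "dz": -0.46, "roll": 0}
    - {"fingers": 0, "dx": 4.9, "dy": 0, "dz": -0.46, "roll": 0}
    - {"fingers": 0, "dx": 4.9, "dy": 0, "dz": -0.46, "roll": 0}
    - {"fingers": 0, "dx": 4.9, "dy": 0, "dz": -0.46, "roll": 0}
    - {"fingers": 0, "dx": 4.9, "dy": 0, "dz": -0.46, "roll": 0}
    - {"fingers": 0, "dx": 4.9, "dy": 0, "dz": -0.46, "roll": 0}
    - {"fingers": 0, "dx": 4.9, "dy": 0, "dz": -0.46, "roll": 0}
    - {"fingers": 0, "dx": 4.9, "dy": 0, "dz": -0.46, "roll": 0}

```text
clock: 1.35
eef_pos: [445.3, 227.0, 205.5]
orientation: [[0.502, 0.0, 0.865], [-0.865, 0.0, 0.502], [-0.0, -1.0, 0.0]]
force: [1.2, 0.9, -0.8]
width: 1.002
```

>>> move_arm:
  commands:
    - {"fingers": 0, "dx": -0.1, "dy": 4.8, "dz": -1.0, "roll": 0.02}
    - {"fingers": 0, "dx": 0, "dy": 4.8, "dz": 0, "roll": 0}
    - {"fingers": 0, "dx": 0, "dy": 4.8, "dz": 0, "roll": 0}
    - {"fingers": 0, "dx": 0, "dy": 3.8, "dz": 0, "roll": 0}
    - {"fingers": 0.3, "dx": 0, "dy": 1.4, "dz": 0, "roll": 0}
    - {"fingers": 0.5, "dx": 0, "dy": 0.5, "dz": 0, "roll": 0}
    - {"fingers": 1, "dx": 0, "dy": 0, "dz": 0, "roll": 0}
    - {"fingers": 1, "dx": 0, "dy": 0, "dz": 0, "roll": 0}
    - {"fingers": 1, "dx": 0, "dy": 0, "dz": 0, "roll": 0}
    - {"fingers": 1, "dx": 0, "dy": 0, "dz": 0, "roll": 0}
    - {"fingers": 1, "dx": 0, "dy": 0, "dz": 0, "roll": 0}

```text
clock: 2.45
eef_pos: [436.1, 225.0, 5.2]
orientation: [[0.484, 0.001, 0.875], [-0.875, 0.001, 0.484], [-0.0, -1.0, 0.001]]
force: [-0.5, 0.8, 0.1]
width: 0.443
```

```bash
python3 - <<'E'
from h import *
st()
im=optics.read_camera("scene"); p=proj("scene",bot.get_obs()['eef_pos'])[0]; print(p)
S=im; x,y=int(p[0])-50,int(p[1])-45
a=cv2.resize(S[y:y+75,x:x+100],None,fx=4,fy=4,interpolation=cv2.INTER_CUBIC)
im=optics.read_camera("top"); p=proj("top",bot.get_obs()['eef_pos'])[0];x,y=int(p[0])-50,int(p[1])-40
b=cv2.resize(im[y:y+75,x:x+100],None,fx=4,fy=4,interpolation=cv2.INTER_CUBIC)
cv2.imwrite("pics/s1.png",np.hstack([a,b]))
E
```

```text
t 2.45 q [-0.6   0.75  0.1   2.11 -0.24  0.3   0.21] p [436.12 225.01   5.15] F [-0.48  0.83  0.08] w 0.4425169823506911
az x -61.05842046526559 y [ 0.  0. -1.]
[208.34 216.99]
```

View pics/s1.png

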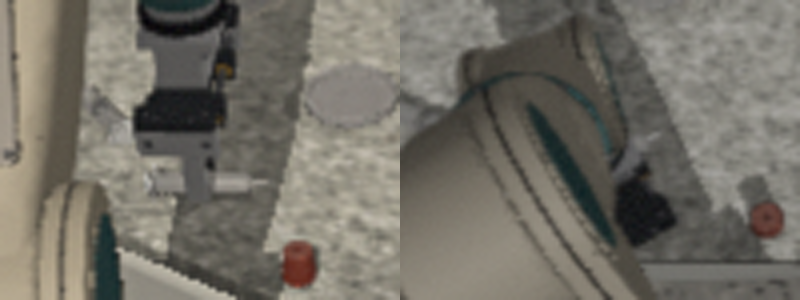

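The gripper straddles the syringe at its middle (scene 208,217), but the fingers are still closing. I'll finish the grip, lift, then travel.

>>> move_arm:
  commands:
    - {"fingers": 1, "dx": 0, "dy": 0, "dz": 0, "roll": 0}
    - {"fingers": 1, "dx": 0, "dy": 0, "dz": 0, "roll": 0}
    - {"fingers": 1, "dx": 0, "dy": 0, "dz": 0, "roll": 0}
    - {"fingers": 1, "dx": 0, "dy": 0, "dz": 0, "roll": 0}
    - {"fingers": 1, "dx": 0, "dy": 0, "dz": 0, "roll": 0}
    - {"fingers": 1, "dx": 0, "dy": -2.5, "dz": 0, "roll": 0}
    - {"fingers": 1, "dx": 0, "dy": -4, "dz": 0, "roll": 0}
    - {"fingers": 1, "dx": 0, "dy": -4, "dz": 0, "roll": 0}
    - {"fingers": 1, "dx": 0, "dy": -2.5, "dz": 0, "roll": -0.045}
    - {"fingers": 1, "dx": 0, "dy": 0, "dz": 0, "roll": -0.045}

```text
clock: 3.55
eef_pos: [438.0, 225.8, 137.8]
orientation: [[0.562, 0.006, 0.827], [-0.827, 0.003, 0.562], [0.001, -1.0, 0.007]]
force: [0.1, 0.4, -0.4]
width: 0.207
```

```bash
python3 - <<'E'
from h import *
st(); go((508,-69.5,135))
E
```

```text
t 3.55 q [-0.66  0.51  0.18  2.03 -0.15  0.61  0.22] p [437.98 225.84 137.78] F [ 0.1   0.37 -0.38] w 0.20656088814589882
az x -55.80511208097102 y [ 0.01  0.   -1.  ]
shift cm [ 28.36   0.22 -10.81] rows 6.070809525601493
```

>>> move_arm:
  commands:
    - {"fingers": 1, "dx": 4.05, "dy": 0, "dz": -1.545, "roll": 0}
    - {"fingers": 1, "dx": 4.05, "dy": 0, "dz": -1.545, "roll": 0}
    - {"fingers": 1, "dx": 4.05, "dy": 0, "dz": -1.545, "roll": 0}
    - {"fingers": 1, "dx": 4.05, "dy": 0, "dz": -1.545, "roll": 0}
    - {"fingers": 1, "dx": 4.05, "dy": 0, "dz": -1.545, "roll": 0}
    - {"fingers": 1, "dx": 4.05, "dy": 0, "dz": -1.545, "roll": 0}
    - {"fingers": 1, "dx": 4.05, "dy": 0, "dz": -1.545, "roll": 0}
    - {"fingers": 1, "dx": 0, "dy": 0, "dz": 0, "roll": 0}

```text
clock: 4.35
eef_pos: [506.0, -78.5, 134.6]
orientation: [[0.552, 0.002, 0.834], [-0.834, -0.004, 0.552], [0.005, -1.0, -0.001]]
force: [-0.0, -0.4, 0.2]
width: 0.207
```

```bash
python3 - <<'E'
from h import *
o=st(); go((508,-69.5,135))
a=cv2.resize(optics.read_camera("scene")[170:245,243:343],None,fx=4,fy=4,interpolation=cv2.INTER_CUBIC)
b=cv2.resize(optics.read_camera("top")[155:230,256:356],None,fx=4,fy=4,interpolation=cv2.INTER_CUBIC)
ax=o['orientation'][:,0]; c=o['eef_pos']+[0,0,6]
for im,n,x,y in((a,"scene",243,170),(b,"top",256,155)):
    q=(proj(n,[c-54.5*ax,c+54.5*ax])-[x,y]+.5)*4; cv2.line(im,tuple(np.int32(q[0])),tuple(np.int32(q[1])),(0,255,0),1)
cv2.imwrite("pics/s2.png",np.hstack([a,b]))
E
```

```text
t 4.35 q [-0.    0.54  0.14  1.98 -0.12  0.63  0.8 ] p [505.98 -78.51 134.65] F [-0.04 -0.43  0.16] w 0.20717378128049257
az x -56.50050854053734 y [ 0. -0. -1.]
shift cm [-0.64 -0.04  0.67] rows 0.18489917142601436
```

View pics/s2.png

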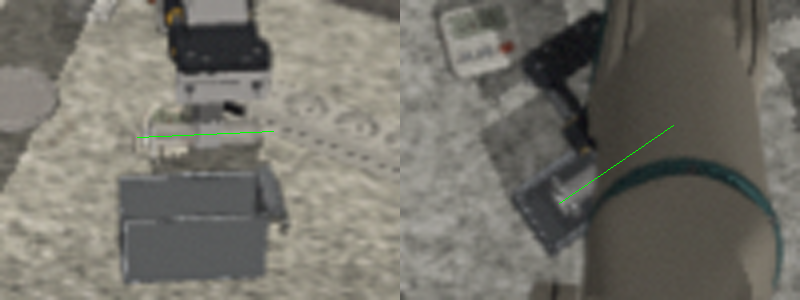

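```bash
python3 - <<'E'
from h import *
from scipy.ndimage import map_coordinates
from scipy.optimize import minimize
def grad(f):
    g=cv2.GaussianBlur(cv2.cvtColor(cv2.imread(f),6).astype(np.float32),(0,0),.7); return np.hypot(cv2.Sobel(g,5,1,0),cv2.Sobel(g,5,0,1))
G={"top":grad("pics/top0.png"),"scene":grad("pics/scene0.png")}
E={"top":[((-57,27,35),(57,27,35)),((-57,-27,35),(57,-27,35)),((57,-27,35),(57,27,35)),((-60,-30,35),(60,-30,35)),((-60,30,35),(60,30,35)),((-57,-27,10),(-57,27,10)),((79,-30,19),(79,30,19))],
"scene":[((-60,-30,35),(60,-30,35)),((-60,30,35),(60,30,35)),((-60,-30,-35),(60,-30,-35)),((-60,-30,-35),(-60,-30,35)),((60,-30,-35),(60,-30,35)),((-60,-30,35),(-60,30,35))]}
def pts(n): return np.concatenate([np.array(a)+np.linspace(0.03,.97,40)[:,None]*(np.array(b)-a) for a,b in E[n]])
P={n:pts(n) for n in E}
def cost(p,cams):
    s=0
    for n in cams:
        q=proj(n,place(p[0],p[1],35,np.radians(p[2]),P[n])); s-=np.sqrt(map_coordinates(G[n],[q[:,1],q[:,0]],order=1)).mean()
    return s
for cams in (["top"],["scene"],["top","scene"]):
    best=None
    for dx in range(-8,9,2):
        for dy in range(-8,9,2):
            for a in (-59,-57.5,-56,-54.5,-53):
                c=cost((507+dx,-69+dy,a),cams)
                if best is None or c<best[0]: best=(c,(507+dx,-69+dy,a))
    r=minimize(cost,best[1],(cams,),method='Nelder-Mead'); print(cams,r.x,r.fun)
E
```

```text
['top'] [503.26 -71.43 -55.98] -10.156487464904785
['scene'] [507.52 -67.07 -59.91] -10.763683319091797
['top', 'scene'] [503.71 -69.35 -57.03] -20.041278839111328
```

>>> move_arm:
  commands:
    - {"fingers": 1, "dx": -0.95, "dy": 0, "dz": 0.45, "roll": 0}
    - {"fingers": 1, "dx": 0, "dy": 3.0, "dz": 0, "roll": 0}
    - {"fingers": 1, "dx": 0, "dy": 2.5, "dz": 0, "roll": 0}
    - {"fingers": 1, "dx": 0, "dy": 1.5, "dz": 0, "roll": 0}
    - {"fingers": 1, "dx": 0, "dy": 1.5, "dz": 0, "roll": 0}
    - {"fingers": 1, "dx": 0, "dy": 0, "dz": 0, "roll": 0}

```text
clock: 5.05
eef_pos: [502.2, -57.3, 48.2]
orientation: [[0.564, -0.003, 0.826], [-0.826, 0.001, 0.564], [-0.003, -1.0, -0.002]]
force: [-0.5, -0.1, -0.2]
width: 0.203
```

>>> move_arm:
  commands:
    - {"fingers": 1, "dx": 0, "dy": 0, "dz": 0, "roll": 0}
    - {"fingers": 1, "dx": 0, "dy": 0, "dz": 0, "roll": 0}

```text
clock: 5.25
eef_pos: [503.7, -59.1, 50.2]
orientation: [[0.562, 0.001, 0.827], [-0.827, 0.0, 0.562], [0.0, -1.0, 0.001]]
force: [-0.2, 0.4, -0.0]
width: 0.203
```

>>> move_arm:
  commands:
    - {"fingers": 1, "dx": 0, "dy": -2.0, "dz": 0, "roll": 0}
    - {"fingers": 1, "dx": 0.76, "dy": 0, "dz": -0.43, "roll": 0}
    - {"fingers": 1, "dx": 0, "dy": 0, "dz": 0, "roll": 0}
    - {"fingers": 1, "dx": 0, "dy": 0, "dz": 0, "roll": 0}
    - {"fingers": 1, "dx": 0, "dy": 1.5, "dz": 0, "roll": 0}
    - {"fingers": 1, "dx": 0, "dy": 1, "dz": 0, "roll": 0}
    - {"fingers": 1, "dx": 0, "dy": 0.5, "dz": 0, "roll": 0}
    - {"fingers": 1, "dx": 0, "dy": 0, "dz": 0, "roll": 0}
    - {"fingers": 1, "dx": 0, "dy": 0, "dz": 0, "roll": 0}
    - {"fingers": 1, "dx": 0, "dy": 0, "dz": 0, "roll": 0}

```text
clock: 6.25
eef_pos: [504.4, -69.1, 39.7]
orientation: [[0.56, 0.001, 0.828], [-0.828, -0.0, 0.56], [0.0, -1.0, 0.0]]
force: [-0.2, 0.2, -0.1]
width: 0.204
```

```bash
python3 - <<'E'
from h import *
o=st()
a=cv2.resize(optics.read_camera("scene")[180:255,243:343],None,fx=4,fy=4,interpolation=cv2.INTER_CUBIC)
b=cv2.resize(optics.read_camera("top")[155:230,256:356],None,fx=4,fy=4,interpolation=cv2.INTER_CUBIC)
cv2.imwrite("pics/s3.png",np.hstack([a,b]))
E
```

```text
t 6.25 q [ 0.02  0.7   0.09  2.04 -0.15  0.41  0.82] p [504.41 -69.06  39.73] F [-0.15  0.17 -0.14] w 0.2043280241007204
az x -55.91474167593146 y [ 0. -0. -1.]
```

View pics/s3.png

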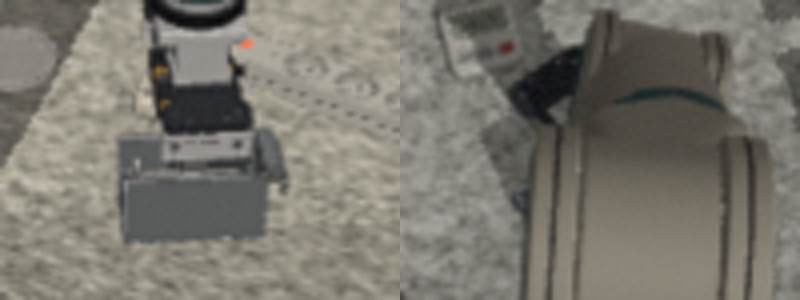

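>>> move_arm:
  commands:
    - {"fingers": 1, "dx": 0, "dy": 1.0, "dz": 0, "roll": 0}
    - {"fingers": 1, "dx": 0, "dy": 0.7, "dz": 0, "roll": 0}
    - {"fingers": 0.71, "dx": 0, "dy": 0, "dz": 0, "roll": 0}
    - {"fingers": 0.71, "dx": 0, "dy": 0, "dz": 0, "roll": 0}
    - {"fingers": 0.71, "dx": 0, "dy": 0, "dz": 0, "roll": 0}
    - {"fingers": 0.71, "dx": 0, "dy": -2, "dz": 0, "roll": 0}
    - {"fingers": 0.71, "dx": 0, "dy": -4, "dz": 0, "roll": 0}
    - {"fingers": 0.71, "dx": 0, "dy": -4, "dz": 0, "roll": 0}
    - {"fingers": 0, "dx": -4, "dy": -2, "dz": 0, "roll": 0}
    - {"fingers": 0, "dx": -1, "dy": 0, "dz": 0, "roll": 0}
    - {"fingers": 0, "dx": 0, "dy": 0, "dz": 0, "roll": 0}

```text
clock: 7.45
eef_pos: [475.4, -26.1, 142.9]
orientation: [[0.563, 0.0, 0.827], [-0.827, 0.001, 0.563], [-0.0, -1.0, 0.001]]
force: [0.0, -0.5, -0.3]
width: 0.512
```

```bash
python3 - <<'E'
from h import *
o=st()
a=cv2.resize(optics.read_camera("scene")[180:255,243:343],None,fx=4,fy=4,interpolation=cv2.INTER_CUBIC)
b=cv2.resize(optics.read_camera("top")[155:230,256:356],None,fx=4,fy=4,interpolation=cv2.INTER_CUBIC)
cv2.imwrite("pics/s4.png",np.hstack([a,b]))
E
```

```text
t 7.45 q [-0.11  0.48  0.15  2.06 -0.12  0.61  0.72] p [475.36 -26.13 142.9 ] F [ 0.01 -0.5  -0.34] w 0.5122800502704808
az x -55.74110223754351 y [ 0.  0. -1.]
```

View pics/s4.png

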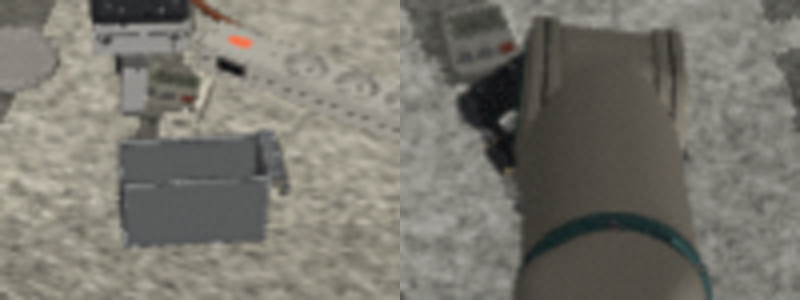

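The syringe is in the bin: nothing shows above the rim and nothing is left in the gripper. Next I grip the bin upright, turn it about 20° to the rack's azimuth, and set it down.

>>> move_arm:
  commands:
    - {"fingers": 0, "dx": 0.64, "dy": 0, "dz": 0.05, "roll": 0}
    - {"fingers": 0, "dx": 0.64, "dy": 0, "dz": 0, "roll": 0}
    - {"fingers": 0, "dx": 0, "dy": 0, "dz": 0, "roll": 0}
    - {"fingers": 0, "dx": 0, "dy": 0, "dz": 0, "roll": 0}
    - {"fingers": 0, "dx": 0, "dy": 3, "dz": 0, "roll": 0}
    - {"fingers": 0, "dx": 0, "dy": 4, "dz": 0, "roll": 0}
    - {"fingers": 0, "dx": 0, "dy": 2.5, "dz": 0, "roll": 0}
    - {"fingers": 0.3, "dx": 0, "dy": 1.2, "dz": 0, "roll": 0}
    - {"fingers": 1, "dx": 0, "dy": 0, "dz": 0, "roll": 0}
    - {"fingers": 1, "dx": 0, "dy": 0, "dz": 0, "roll": 0}
    - {"fingers": 1, "dx": 0, "dy": 0, "dz": 0, "roll": 0}
    - {"fingers": 1, "dx": 0, "dy": 0, "dz": 0, "roll": 0}

```text
clock: 8.75
eef_pos: [484.4, -38.0, 36.6]
orientation: [[0.56, 0.002, 0.828], [-0.828, -0.0, 0.56], [0.001, -1.0, 0.001]]
force: [-1.3, -0.5, 3.0]
width: 0.634
```

>>> move_arm:
  commands:
    - {"fingers": 1, "dx": 0, "dy": 0, "dz": 0, "roll": 0}
    - {"fingers": 1, "dx": 0, "dy": -1.2, "dz": 0, "roll": 0}
    - {"fingers": 1, "dx": 0, "dy": 0, "dz": 0, "roll": 0.12}
    - {"fingers": 1, "dx": 0, "dy": 0, "dz": 0, "roll": 0.12}
    - {"fingers": 1, "dx": 0, "dy": 0, "dz": 0, "roll": 0.11}
    - {"fingers": 1, "dx": 0, "dy": 0, "dz": 0, "roll": 0}
    - {"fingers": 1, "dx": 0, "dy": 0, "dz": 0, "roll": 0}

```text
clock: 9.45
eef_pos: [483.9, -37.7, 47.9]
orientation: [[0.245, 0.001, 0.969], [-0.969, 0.0, 0.245], [0.0, -1.0, 0.001]]
force: [0.2, 0.8, -1.6]
width: 0.638
```

>>> move_arm:
  commands:
    - {"fingers": 1, "dx": 0, "dy": 0.6, "dz": 0, "roll": 0}
    - {"fingers": 1, "dx": 0, "dy": 0.5, "dz": 0, "roll": 0}
    - {"fingers": 1, "dx": 0, "dy": 0, "dz": 0, "roll": 0}
    - {"fingers": 0, "dx": 0, "dy": 0, "dz": 0, "roll": 0}
    - {"fingers": 0, "dx": 0, "dy": 0, "dz": 0, "roll": 0}
    - {"fingers": 0, "dx": 0, "dy": 0, "dz": 0, "roll": 0}
    - {"fingers": 0, "dx": 0, "dy": -2, "dz": 0, "roll": 0}
    - {"fingers": 0, "dx": 0, "dy": -4, "dz": 0, "roll": 0}
    - {"fingers": 0, "dx": 0, "dy": -4, "dz": 0, "roll": 0}
    - {"fingers": 0, "dx": 0, "dy": -4, "dz": 0, "roll": 0}
    - {"fingers": 0, "dx": 0, "dy": -4, "dz": 0, "roll": 0}

```text
clock: 10.55
eef_pos: [483.3, -38.0, 218.1]
orientation: [[0.242, -0.0, 0.97], [-0.97, -0.0, 0.242], [0.0, -1.0, -0.0]]
force: [0.7, -0.1, -0.5]
width: 1.001
```

>>> move_arm:
  commands:
    - {"fingers": 0, "dx": 2.6, "dy": -2.9, "dz": -2.7, "roll": 0}
    - {"fingers": 0, "dx": 2.6, "dy": -2.9, "dz": -2.7, "roll": 0}
    - {"fingers": 0, "dx": 2.6, "dy": -2.9, "dz": -2.7, "roll": 0}
    - {"fingers": 0, "dx": 2.6, "dy": -2.9, "dz": -2.7, "roll": 0}
    - {"fingers": 0, "dx": 2.6, "dy": -2.9, "dz": -2.7, "roll": 0}
    - {"fingers": 0, "dx": 2.6, "dy": -2.9, "dz": -2.7, "roll": 0}
    - {"fingers": 0, "dx": 2.6, "dy": -2.9, "dz": -2.7, "roll": 0}
    - {"fingers": 0, "dx": 2.6, "dy": -2.9, "dz": -2.7, "roll": 0}
    - {"fingers": 0, "dx": 2.6, "dy": -2.9, "dz": -2.7, "roll": 0}
    - {"fingers": 0, "dx": 2.6, "dy": -2.9, "dz": -2.7, "roll": 0}
    - {"fingers": 0, "dx": 2.6, "dy": -2.9, "dz": -2.7, "roll": 0}
    - {"fingers": 0, "dx": 2.6, "dy": -2.9, "dz": -2.7, "roll": 0}

```text
clock: 11.75
eef_pos: [243.9, -419.9, 565.8]
orientation: [[0.243, 0.001, 0.97], [-0.97, -0.0, 0.243], [0.0, -1.0, 0.001]]
force: [0.5, -0.9, -0.0]
width: 1.002
```

```bash
python3 - <<'E'
from h import *
st()
E
```

```text
t 11.75 q [ 0.49  0.22  0.69  1.24 -0.14  1.72  1.39] p [ 243.92 -419.89  565.78] F [ 0.55 -0.86 -0.04] w 1.00155981161556
az x -75.91633277987133 y [ 0. -0. -1.]
```

Upright so far, and joint 6 is near its 1.98 limit. I'll rise past it and see how the arm gives way.

>>> move_arm:
  commands:
    - {"fingers": 0, "dx": 1.5, "dy": -4, "dz": -2, "roll": 0}
    - {"fingers": 0, "dx": 1.5, "dy": -4, "dz": -2, "roll": 0}
    - {"fingers": 0, "dx": 1.5, "dy": -4, "dz": -2, "roll": 0}
    - {"fingers": 0, "dx": 1.5, "dy": -4, "dz": -2, "roll": 0}
    - {"fingers": 0, "dx": 1.5, "dy": -4, "dz": -2, "roll": 0}

```text
clock: 12.25
eef_pos: [173.0, -487.6, 671.6]
orientation: [[0.247, 0.022, 0.969], [-0.967, -0.054, 0.248], [0.058, -0.998, 0.008]]
force: [-0.8, -0.1, 0.7]
width: 0.998
```

```bash
python3 - <<'E'
from h import *
st()
E
```

```text
t 12.25 q [ 1.06  0.28  0.2   0.83 -0.06  1.98  1.48] p [ 172.95 -487.6   671.59] F [-0.76 -0.12  0.69] w 0.9978244365683635
az x -75.65904770486355 y [ 0.02 -0.05 -1.  ]
```

It tilts in the wanted direction: fingers toward the rack, 3.3° so far. I'll keep going.

>>> move_arm:
  commands:
    - {"fingers": 0, "dx": 0, "dy": -4.5, "dz": 0, "roll": 0}
    - {"fingers": 0, "dx": 0, "dy": -4.5, "dz": 0, "roll": 0}
    - {"fingers": 0, "dx": 0, "dy": -4.5, "dz": 0, "roll": 0}
    - {"fingers": 0, "dx": 0, "dy": -4.5, "dz": 0, "roll": 0}
    - {"fingers": 0, "dx": 0, "dy": -4.5, "dz": 0, "roll": 0}
    - {"fingers": 0, "dx": 0, "dy": -4.5, "dz": 0, "roll": 0}

```text
clock: 12.85
eef_pos: [150.3, -424.4, 766.9]
orientation: [[0.234, 0.088, 0.968], [-0.938, -0.24, 0.249], [0.254, -0.967, 0.026]]
force: [0.4, -1.2, -1.0]
width: 0.999
```

```bash
python3 - <<'E'
from h import *
st()
E
```

```text
t 12.85 q [ 0.78  0.1   0.48  0.81 -0.06  1.98  1.47] p [ 150.26 -424.44  766.88] F [ 0.4  -1.17 -1.05] w 0.9992939631497766
az x -75.98321305085284 y [ 0.09 -0.24 -0.97]
```

>>> move_arm:
  commands:
    - {"fingers": 0, "dx": 0, "dy": -4.5, "dz": 0, "roll": 0}
    - {"fingers": 0, "dx": 0, "dy": -4.5, "dz": 0, "roll": 0}
    - {"fingers": 0, "dx": 0, "dy": -4.5, "dz": 0, "roll": 0}
    - {"fingers": 0, "dx": 0, "dy": -4.5, "dz": 0, "roll": 0}

```text
clock: 13.25
eef_pos: [138.7, -385.3, 811.7]
orientation: [[0.233, 0.133, 0.963], [-0.905, -0.331, 0.265], [0.355, -0.934, 0.043]]
force: [0.1, 0.1, -0.1]
width: 0.999
```

```bash
python3 - <<'E'
from h import *
st()
E
```

```text
t 13.25 q [ 0.6  -0.01  0.53  0.8   0.03  1.98  1.41] p [ 138.66 -385.32  811.71] F [ 0.09  0.11 -0.09] w 0.9988177807743924
az x -75.53983550864166 y [ 0.13 -0.33 -0.93]
```

>>> move_arm:
  commands:
    - {"fingers": 0, "dx": 1.5, "dy": -3, "dz": -3.5, "roll": 0}
    - {"fingers": 0, "dx": 1.5, "dy": -3, "dz": -3.5, "roll": 0}
    - {"fingers": 0, "dx": 1.5, "dy": -3, "dz": -3.5, "roll": 0}
    - {"fingers": 0, "dx": 1.5, "dy": -3, "dz": -3.5, "roll": 0}
    - {"fingers": 0, "dx": 0, "dy": -4.5, "dz": -1, "roll": 0}
    - {"fingers": 0, "dx": 0, "dy": -4.5, "dz": -1, "roll": 0}
    - {"fingers": 0, "dx": 0, "dy": -4.5, "dz": -1, "roll": 0}

```text
clock: 13.95
eef_pos: [2.8, -382.5, 869.0]
orientation: [[0.2, 0.138, 0.97], [-0.846, -0.474, 0.242], [0.494, -0.869, 0.022]]
force: [1.0, 0.5, 0.0]
width: 0.997
```

```bash
python3 - <<'E'
from h import *
st()
E
```

```text
t 13.95 q [ 0.94 -0.08  0.56  0.72 -0.07  1.98  1.7 ] p [   2.85 -382.51  868.98] F [1.02 0.47 0.  ] w 0.9968623771516902
az x -76.71424639818588 y [ 0.14 -0.47 -0.87]
```

Tilt is now 29.6°, toward azimuth −74°, with the jaw axis level to 1.3° and at azimuth 14.0°, square to the rack. While the arm is clear, I'll remeasure the loose and hung bins in the same pictures.

```bash
cat >fit.py <<'E'
from h import *
from scipy.ndimage import map_coordinates
from scipy.optimize import minimize
I={n:optics.read_camera(n) for n in("top","scene")}
for n in I: cv2.imwrite(f"pics/f_{n}.png",I[n])
def grad(i):
    g=cv2.GaussianBlur(cv2.cvtColor(i,6).astype(np.float32),(0,0),.8); return np.hypot(cv2.Sobel(g,5,1,0),cv2.Sobel(g,5,0,1))
G={n:grad(I[n]) for n in I}
def edges(xt,xs):
  return {"top":[((-57,27,35),(min(57,xt),27,35)),((-57,-27,35),(min(57,xt),-27,35)),((-60,-30,35),(xt,-30,35)),((-60,30,35),(xt,30,35)),((-57,-27,10),(-57,27,10))]+([((57,-27,35),(57,27,35))] if xt==60 else []),
"scene":[((-60,-30,35),(xs,-30,35)),((-60,30,35),(xs,30,35)),((-60,-30,-35),(xs,-30,-35)),((-60,-30,-35),(-60,-30,35)),((-60,-30,35),(-60,30,35))]+([((60,-30,-35),(60,-30,35))] if xs==60 else [])}
def fit(x,y,z,a,xt,xs,fixa):
    E=edges(xt,xs)
    P={n:np.concatenate([np.array(p)+np.linspace(.03,.97,40)[:,None]*(np.array(q)-p) for p,q in E[n]]) for n in E}
    def cost(p,cams):
        s=0
        for n in cams:
            q=proj(n,place(p[0],p[1],z,np.radians(p[2] if len(p)>2 else a),P[n])); s-=np.sqrt(map_coordinates(G[n],[q[:,1],q[:,0]],order=1)).mean()
        return s
    for cams in (["top"],["scene"],["top","scene"]):
        g=[(x+i,y+j)+(() if fixa else (k,)) for i in range(-10,11,2) for j in range(-10,11,2) for k in ((0,) if fixa else a+np.arange(-3,4,1.5))]
        b=min(g,key=lambda p:cost(p,cams)); r=minimize(cost,b,(cams,),method='Nelder-Mead'); print(cams,r.x,r.fun)
    return r.x
def wire(n,x,y,w,h,zm,poses):
    c=cv2.resize(I[n][y:y+h,x:x+w],None,fx=zm,fy=zm,interpolation=cv2.INTER_CUBIC)
    for px,py,pz,a in poses:
        for l in ([(-60,-30,35),(60,-30,35),(60,30,35),(-60,30,35),(-60,-30,35),(-60,-30,-35),(60,-30,-35),(60,-30,35)],[(79,-30,19),(79,30,19)]):
            cv2.polylines(c,[np.int32((proj(n,place(px,py,pz,np.radians(a),l))-[x,y]+.5)*zm)],False,(0,255,0),1,cv2.LINE_AA)
    return c
E
python3 - <<'E'
from fit import *
b=fit(493,-75,35,-76,60,60,False)
R=place(543.68,-412,0,np.radians(-76.27),[(2-63.5,-65,135)])[0]; print("hung expected",R)
h=fit(R[0],R[1],135,-76.3,-40,0,True)
ps=[(b[0],b[1],35,b[2]),(h[0],h[1],135,-76.3)]
o=np.hstack([wire("top",280,140,133,100,3,ps),wire("scene",262,180,133,100,3,ps)]); cv2.imwrite("pics/o2.png",o)
E
```

```text
['top'] [484.32 -78.49 -75.67] -9.830042839050293
['scene'] [492.93 -80.24 -75.2 ] -10.207436561584473
['top', 'scene'] [487.12 -80.92 -73.54] -18.594341278076172
hung expected [ 465.94 -367.68  135.  ]
['top'] [ 462.6  -345.98] -12.490874290466309
['scene'] [ 454.25 -344.23] -8.722877502441406
['top', 'scene'] [ 461.7  -344.21] -20.245500564575195
```

View pics/o2.png

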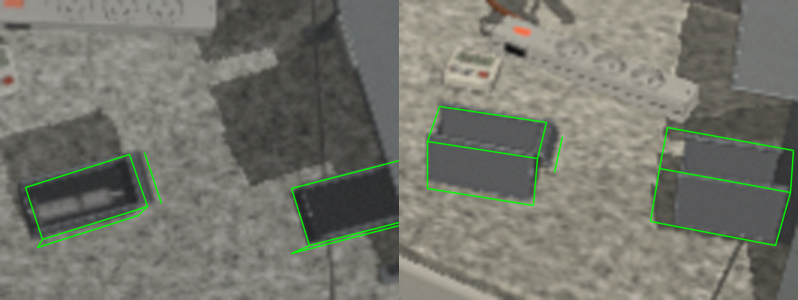

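The syringe lies in the bin. The hung-bin fit locked onto the wrong edge: top shows the lower front edge of its front wall. I'll keep the rack fit from the shelf points, and find the rail by touch with the bin's back wall. Now to the tilted grasp of the bin, whose centre is about (494,−77.5).

```bash
python3 - <<'E'
from h import *
st(); go((486,-46,200)); go((250,-200,500))
E
```

```text
t 14.05 q [ 0.94 -0.09  0.56  0.72 -0.07  1.98  1.7 ] p [   1.77 -379.93  872.12] F [-0.37  0.45 -0.43] w 1.000882629792077
az x -76.61676761107869 y [ 0.14 -0.48 -0.87]
shift cm [-52.08  48.99  53.53] rows 17.863258568553963
shift cm [-28.82  27.08  27.59] rows 9.64302679853197
```

>>> move_arm:
  commands:
    - {"fingers": 0, "dx": -2.7, "dy": 2.6, "dz": 2.8, "roll": 0}
    - {"fingers": 0, "dx": -2.7, "dy": 2.6, "dz": 2.8, "roll": 0}
    - {"fingers": 0, "dx": -2.7, "dy": 2.6, "dz": 2.8, "roll": 0}
    - {"fingers": 0, "dx": -2.7, "dy": 2.6, "dz": 2.8, "roll": 0}
    - {"fingers": 0, "dx": -2.7, "dy": 2.6, "dz": 2.8, "roll": 0}
    - {"fingers": 0, "dx": -2.7, "dy": 2.6, "dz": 2.8, "roll": 0}
    - {"fingers": 0, "dx": -2.7, "dy": 2.6, "dz": 2.8, "roll": 0}
    - {"fingers": 0, "dx": -2.7, "dy": 2.6, "dz": 2.8, "roll": 0}
    - {"fingers": 0, "dx": -2.7, "dy": 2.6, "dz": 2.8, "roll": 0}
    - {"fingers": 0, "dx": -2.7, "dy": 2.6, "dz": 2.8, "roll": 0}

```text
clock: 15.05
eef_pos: [264.0, -212.2, 516.0]
orientation: [[0.207, 0.134, 0.969], [-0.85, -0.466, 0.246], [0.485, -0.874, 0.017]]
force: [1.4, -0.4, 0.7]
width: 1.004
```

```bash
python3 - <<'E'
from h import *
st(); go((486,-46,180))
E
```

```text
t 15.05 q [ 0.67 -0.32 -0.37  1.93  0.32  1.23  0.47] p [ 263.99 -212.2   516.  ] F [ 1.39 -0.45  0.67] w 1.00390602979265
az x -76.31244129405138 y [ 0.13 -0.47 -0.87]
shift cm [-25.82  24.6   25.03] rows 8.713391544496677
```

>>> move_arm:
  commands:
    - {"fingers": 0, "dx": -2.87, "dy": 2.73, "dz": 2.78, "roll": 0}
    - {"fingers": 0, "dx": -2.87, "dy": 2.73, "dz": 2.78, "roll": 0}
    - {"fingers": 0, "dx": -2.87, "dy": 2.73, "dz": 2.78, "roll": 0}
    - {"fingers": 0, "dx": -2.87, "dy": 2.73, "dz": 2.78, "roll": 0}
    - {"fingers": 0, "dx": -2.87, "dy": 2.73, "dz": 2.78, "roll": 0}
    - {"fingers": 0, "dx": -2.87, "dy": 2.73, "dz": 2.78, "roll": 0}
    - {"fingers": 0, "dx": -2.87, "dy": 2.73, "dz": 2.78, "roll": 0}
    - {"fingers": 0, "dx": -2.87, "dy": 2.73, "dz": 2.78, "roll": 0}
    - {"fingers": 0, "dx": -2.87, "dy": 2.73, "dz": 2.78, "roll": 0}
    - {"fingers": 0, "dx": 0, "dy": 0, "dz": 0, "roll": 0}
    - {"fingers": 0, "dx": 0, "dy": 0, "dz": 0, "roll": 0}
    - {"fingers": 0, "dx": 0, "dy": 0, "dz": 0, "roll": 0}

```text
clock: 16.25
eef_pos: [482.5, -52.0, 186.3]
orientation: [[0.203, 0.132, 0.97], [-0.849, -0.469, 0.242], [0.487, -0.873, 0.016]]
force: [-0.5, 0.0, 0.4]
width: 1.0
```

```bash
python3 - <<'E'
from h import *
o=st(); go((486.3,-45.7,90));go((486.3,-45.7,40))
E
```

```text
t 16.25 q [ 0.23  0.57 -0.82  2.11  1.05  1.12 -1.03] p [482.52 -52.03 186.32] F [-0.46  0.02  0.4 ] w 1.0003689325011276
az x -76.5401132335746 y [ 0.13 -0.47 -0.87]
shift cm [-5.15  8.16  0.36] rows 1.932089130986919
shift cm [-7.59 12.53  0.28] rows 2.930168375441868
```

>>> move_arm:
  commands:
    - {"fingers": 0, "dx": -1.8, "dy": 2.7, "dz": 0.2, "roll": 0}
    - {"fingers": 0, "dx": -1.8, "dy": 2.7, "dz": 0.16, "roll": 0}
    - {"fingers": 0, "dx": -1.55, "dy": 2.76, "dz": 0, "roll": 0}
    - {"fingers": 0, "dx": -1.22, "dy": 2.18, "dz": 0, "roll": 0}
    - {"fingers": 0, "dx": -1.22, "dy": 2.18, "dz": 0, "roll": 0}
    - {"fingers": 0, "dx": 0, "dy": 0, "dz": 0, "roll": 0}
    - {"fingers": 1, "dx": 0, "dy": 0, "dz": 0, "roll": 0}
    - {"fingers": 1, "dx": 0, "dy": 0, "dz": 0, "roll": 0}
    - {"fingers": 1, "dx": 0, "dy": 0, "dz": 0, "roll": 0}
    - {"fingers": 1, "dx": 0, "dy": 0, "dz": 0, "roll": 0}
    - {"fingers": 1, "dx": 0, "dy": 0, "dz": 0, "roll": 0}
    - {"fingers": 1, "dx": 0, "dy": 0, "dz": 0, "roll": 0}

```text
clock: 17.45
eef_pos: [487.5, -45.4, 39.6]
orientation: [[0.203, 0.131, 0.97], [-0.849, -0.47, 0.241], [0.487, -0.873, 0.016]]
force: [-0.8, 1.2, 7.0]
width: 0.64
```

```bash
python3 - <<'E'
from h import *
o=st()
E
```

```text
t 17.45 q [ 0.1   0.86 -0.68  2.18  1.36  1.04 -1.4 ] p [487.46 -45.38  39.58] F [-0.85  1.19  7.04] w 0.6400875437401413
az x -76.55265593694489 y [ 0.13 -0.47 -0.87]
```

Gripped with the tool tilted. I lift and carry it to a stand-off about 40 mm ahead of the rail.

>>> move_arm:
  commands:
    - {"fingers": 1, "dx": 1.0, "dy": -1.8, "dz": 0.03, "roll": 0}
    - {"fingers": 1, "dx": 2.1, "dy": -3.75, "dz": 0.07, "roll": 0}
    - {"fingers": 1, "dx": 2.1, "dy": -3.75, "dz": 0.07, "roll": 0}
    - {"fingers": 1, "dx": 1.0, "dy": -1.8, "dz": 0.03, "roll": 0}
    - {"fingers": 1, "dx": 3.42, "dy": 1.92, "dz": 0.52, "roll": 0}
    - {"fingers": 1, "dx": 3.42, "dy": 1.92, "dz": 0.52, "roll": 0}
    - {"fingers": 1, "dx": 3.42, "dy": 1.92, "dz": 0.52, "roll": 0}
    - {"fingers": 1, "dx": 3.42, "dy": 1.92, "dz": 0.52, "roll": 0}
    - {"fingers": 1, "dx": 3.42, "dy": 1.92, "dz": 0.52, "roll": 0}
    - {"fingers": 1, "dx": 3.42, "dy": 1.92, "dz": 0.52, "roll": 0}
    - {"fingers": 1, "dx": 0, "dy": 0, "dz": 0, "roll": 0}
    - {"fingers": 1, "dx": 0, "dy": 0, "dz": 0, "roll": 0}

```text
clock: 18.65
eef_pos: [573.7, -266.6, 164.6]
orientation: [[0.202, 0.129, 0.971], [-0.851, -0.468, 0.239], [0.485, -0.874, 0.015]]
force: [-0.6, 1.1, -2.6]
width: 0.637
```

>>> move_arm:
  commands:
    - {"fingers": 1, "dx": 0, "dy": 0, "dz": 0, "roll": 0}
    - {"fingers": 1, "dx": 0, "dy": 0, "dz": 0, "roll": 0}
    - {"fingers": 1, "dx": 0, "dy": 0, "dz": 0, "roll": 0}

```text
clock: 18.95
eef_pos: [574.8, -264.7, 165.6]
orientation: [[0.206, 0.132, 0.97], [-0.849, -0.468, 0.244], [0.486, -0.874, 0.015]]
force: [0.2, -0.2, -2.6]
width: 0.638
```

```bash
python3 - <<'E'
from h import *
o=st(); d=np.array([np.cos(np.radians(-76.0)),np.sin(np.radians(-76.0)),0])
g=o['eef_pos']-18.8*o['orientation'][:,1]; m=g+41.8*d-[0,0,21]; print("bin_mid",m,"lip",m+63.5*d+[0,0,35])
im={n:optics.read_camera(n) for n in("top","scene")}
for n in im: cv2.imwrite(f"pics/g_{n}.png",im[n])
def w(n,x,y,W,H,z):
    c=cv2.resize(im[n][y:y+H,x:x+W],None,fx=z,fy=z,interpolation=cv2.INTER_CUBIC)
    for p in [m]:
        for l in ([(-60,-30,35),(60,-30,35),(60,30,35),(-60,30,35),(-60,-30,35),(-60,-30,-35),(60,-30,-35),(60,-30,35)],[(79,-30,19),(79,30,19)]):
            cv2.polylines(c,[np.int32((proj(n,place(*p,np.radians(-76),l))-[x,y]+.5)*z)],False,(0,255,0),1,cv2.LINE_AA)
    return c
cv2.imwrite("pics/o3.png",np.hstack([w("top",340,105,100,150,4),w("scene",320,145,100,150,4)]))
E
```

```text
t 18.95 q [ 0.57  0.67 -0.7   1.92  1.22  0.98 -0.64] p [ 574.81 -264.74  165.57] F [ 0.16 -0.24 -2.6 ] w 0.6380085361985779
az x -76.38404690605991 y [ 0.13 -0.47 -0.87]
bin_mid [ 582.45 -296.49  161.  ] lip [ 597.81 -358.11  196.  ]
```

View pics/o3.png

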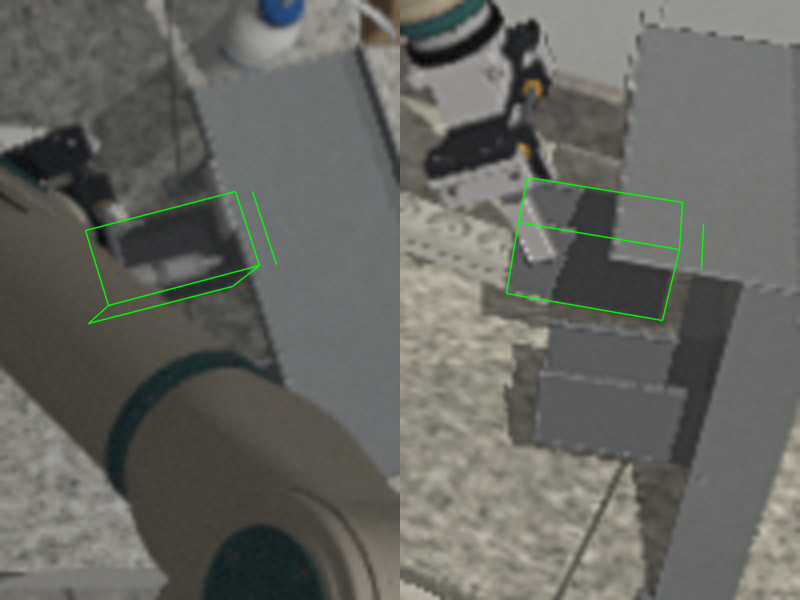

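```bash
cat >rack.py <<'E'
from h import *
from scipy.ndimage import map_coordinates
m=np.array([582.45,-296.49,161.]); a=np.radians(-76)
def grad(f):
    g=cv2.GaussianBlur(cv2.cvtColor(cv2.imread(f),6).astype(np.float32),(0,0),.7); return np.hypot(cv2.Sobel(g,5,1,0),cv2.Sobel(g,5,0,1))
E={"scene":[((-60,-30,35),(-60,-30,-35)),((-60,-30,-35),(60,-30,-35)),((-60,30,35),(0,30,35)),((-10,-30,35),(10,-30,35))],
   "top":[((-30,27,35),(40,27,35)),((-30,30,35),(40,30,35)),((-20,-27,35),(40,-27,35)),((-20,-30,35),(40,-30,35))]}
B={}
for n in E:
    G=grad(f"pics/g_{n}.png"); P=np.concatenate([np.array(p)+np.linspace(.03,.97,40)[:,None]*(np.array(q)-p) for p,q in E[n]])
    q=proj(n,place(*m,a,P)); r=np.arange(-3,3.1,.25)
    s=[(np.sqrt(map_coordinates(G,[q[:,1]+v,q[:,0]+u],order=1)).mean(),u,v) for u in r for v in r]; s.sort(reverse=True); print(n,s[:3]); 
    B[n]=np.array(s[0][1:])
t=lambda a,b:np.array((a/4+372-.4,b/4+110-.4)); s=lambda a,b:np.array(((a-400)/4+340-.4,b/4+145-.4)); W=145
robs=[("top",t(190,472),(-99,-W,'t')),("top",t(66,68),(-99,W,'t')),("scene",s(535,258),(-99,-W,'t')),("scene",s(560,25),(-99,W,'t')),("scene",s(745,297),('d',-W,'t')),("scene",s(725,45),('d',W,'t'))]
hobs=[("scene",s(457,375),(-60,-30,35)),("scene",s(457,443),(-60,-30,-35)),("scene",s(472,322),(-60,30,35)),("top",t(25,378),(-60,30,-35)),("top",t(42,442),(-60,-30,-35))]
def g(p,b,wt):
    o=[]
    for n,u,l in robs:
        l=[p[3] if i=='t' else p[4] if i=='d' else i for i in l]; o.append(proj(n,place(p[0],p[1],0,p[2],[l]))[0]+b[n]-u)
    c,sn=np.cos(p[5]),np.sin(p[5])
    for n,u,l in hobs:
        v=np.array(l,float)-[63.5,0,35]; v=np.array([c*v[0]-sn*v[2],v[1],sn*v[0]+c*v[2]])+[2,-65,170]
        o.append((proj(n,place(p[0],p[1],0,p[2],[v]))[0]+b[n]-u)*wt)
    return np.concatenate(o)
Z={n:np.zeros(2) for n in B}
for b in (Z,{"top":Z["top"],"scene":B["scene"]},B):
  for wt in (1,.01):
    r=least_squares(g,[543,-412,-1.33,316,30,.03],args=(b,wt),loss='soft_l1',x_scale=[10,10,.1,5,10,.05]); p=r.x
    f=place(p[0],p[1],0,p[2],[[2,65,170]])[0]; rel=Rz(-a)@(f-m-[0,0,0])
    print(p,np.degrees(p[2]),"free",f,"in bin axes",rel,"lean",np.degrees(p[5]))
    if wt==1: print(g(p,b,1).reshape(-1,2).round(1).tolist())
E
python3 rack.py
```

```text
scene [(np.float32(8.293649), np.float64(-0.25), np.float64(-0.25)), (np.float32(8.287015), np.float64(0.0), np.float64(-0.25)), (np.float32(8.28373), np.float64(-0.5), np.float64(-0.25))]
top [(np.float32(9.420577), np.float64(-3.0), np.float64(-0.25)), (np.float32(9.400503), np.float64(-3.0), np.float64(-0.5)), (np.float32(9.394774), np.float64(-3.0), np.float64(0.0))]
[ 547.13 -410.55   -1.33  314.87   28.81    0.04] -76.26558293728215 free [ 610.74 -397.06  170.  ] in bin axes [104.42   3.13   9.  ] lean 2.4497747148677953
[[-0.5, 0.3], [-1.9, 1.2], [-1.3, -0.7], [-0.5, -0.4], [-0.7, -1.2], [1.2, 1.1], [2.8, -0.4], [0.4, 0.5], [1.3, -0.8], [0.6, -0.5], [1.9, 1.5]]
[ 548.88 -413.34   -1.33  313.55   25.69    0.03] -76.028369830883 free [ 612.44 -399.59  170.  ] in bin axes [107.29   4.16   9.  ] lean 1.8668798535706195
[ 547.12 -411.02   -1.33  314.22   29.19    0.05] -76.31928150874448 free [ 610.74 -397.59  170.  ] in bin axes [104.94   3.     9.  ] lean 2.77131474898065
[[-0.5, 0.3], [-1.8, 1.3], [-1.5, -0.7], [-0.6, -0.4], [-0.7, -1.2], [1.3, 1.1], [2.7, -0.4], [0.4, 0.4], [1.2, -0.8], [0.8, -0.5], [2.0, 1.4]]
[ 549.09 -413.96   -1.33  312.76   25.88    0.04] -76.05457940450741 free [ 612.66 -400.23  170.  ] in bin axes [107.97   4.22   9.  ] lean 2.1177370996050446
[ 545.92 -414.38   -1.33  316.     25.46    0.03] -76.04657609411532 free [ 609.49 -400.65  170.  ] in bin axes [107.61   1.04   9.  ] lean 1.8956904048436585
[[-1.7, 0.5], [-3.5, 1.4], [0.1, -0.4], [0.2, -0.4], [-0.6, -1.3], [0.9, 0.8], [3.9, -0.1], [1.2, 0.7], [2.3, -0.5], [-1.3, -0.3], [0.1, 1.7]]
[ 546.87 -417.12   -1.32  315.77   22.41    0.02] -75.80096416702536 free [ 610.37 -403.11  170.  ] in bin axes [110.21   1.3    9.  ] lean 1.3221265455342412
```

Scene agrees with the robot's own pose for the held bin to about 0.3 px. The free place is about 105 mm ahead and 3 mm along the bin's y. I'll shift 3 mm, advance 36 mm, then feel for the rail.

>>> move_arm:
  commands:
    - {"fingers": 1, "dx": 0.79, "dy": 0.44, "dz": 0.15, "roll": 0}
    - {"fingers": 1, "dx": 0.79, "dy": 0.44, "dz": 0.15, "roll": 0}
    - {"fingers": 1, "dx": 0.79, "dy": 0.44, "dz": 0, "roll": 0}
    - {"fingers": 1, "dx": 0.79, "dy": 0.44, "dz": 0, "roll": 0}
    - {"fingers": 1, "dx": 0, "dy": 0, "dz": 0, "roll": 0}
    - {"fingers": 1, "dx": 0, "dy": 0, "dz": 0, "roll": 0}
    - {"fingers": 1, "dx": 0, "dy": 0, "dz": 0, "roll": 0}
    - {"fingers": 1, "dx": 0, "dy": 0, "dz": 0, "roll": 0}

```text
clock: 19.85
eef_pos: [586.4, -299.9, 165.6]
orientation: [[0.204, 0.131, 0.97], [-0.85, -0.468, 0.242], [0.486, -0.874, 0.016]]
force: [-0.5, 0.5, -1.5]
width: 0.639
```

>>> move_arm:
  commands:
    - {"fingers": 1, "dx": 0.175, "dy": 0.097, "dz": 0, "roll": 0}
    - {"fingers": 1, "dx": 0.175, "dy": 0.097, "dz": 0, "roll": 0}
    - {"fingers": 1, "dx": 0, "dy": 0, "dz": 0, "roll": 0}
    - {"fingers": 1, "dx": 0, "dy": 0, "dz": 0, "roll": 0}
    - {"fingers": 1, "dx": 0, "dy": 0, "dz": 0, "roll": 0}

```text
clock: 20.35
eef_pos: [587.4, -304.0, 165.5]
orientation: [[0.204, 0.131, 0.97], [-0.85, -0.468, 0.242], [0.486, -0.874, 0.016]]
force: [-0.4, 1.9, -1.3]
width: 0.638
```

>>> move_arm:
  commands:
    - {"fingers": 1, "dx": 0.175, "dy": 0.097, "dz": 0, "roll": 0}
    - {"fingers": 1, "dx": 0, "dy": 0, "dz": 0, "roll": 0}
    - {"fingers": 1, "dx": 0, "dy": 0, "dz": 0, "roll": 0}

```text
clock: 20.65
eef_pos: [587.6, -303.9, 165.0]
orientation: [[0.205, 0.131, 0.97], [-0.851, -0.466, 0.243], [0.483, -0.875, 0.016]]
force: [-2.5, 6.5, -0.0]
width: 0.64
```

>>> move_arm:
  commands:
    - {"fingers": 1, "dx": 0.175, "dy": 0.097, "dz": 0, "roll": 0}
    - {"fingers": 1, "dx": 0, "dy": 0, "dz": 0, "roll": 0}
    - {"fingers": 1, "dx": 0, "dy": 0, "dz": 0, "roll": 0}

```text
clock: 20.95
eef_pos: [587.8, -304.0, 164.6]
orientation: [[0.206, 0.131, 0.97], [-0.852, -0.463, 0.244], [0.481, -0.876, 0.016]]
force: [-4.0, 10.4, 1.1]
width: 0.635
```

The back wall touched the rail after 41 mm of travel, with 11 N along the rack's x, matching the measurement. I back off 5 mm of command and lower.

>>> move_arm:
  commands:
    - {"fingers": 1, "dx": -0.46, "dy": -0.26, "dz": 0, "roll": 0}
    - {"fingers": 1, "dx": 0, "dy": 0, "dz": 0, "roll": 0}
    - {"fingers": 1, "dx": -0.24, "dy": 0.44, "dz": 0, "roll": 0}
    - {"fingers": 1, "dx": -0.24, "dy": 0.44, "dz": 0, "roll": 0}
    - {"fingers": 1, "dx": -0.24, "dy": 0.44, "dz": 0, "roll": 0}
    - {"fingers": 1, "dx": 0, "dy": 0, "dz": 0, "roll": 0}
    - {"fingers": 1, "dx": 0, "dy": 0, "dz": 0, "roll": 0}
    - {"fingers": 1, "dx": 0, "dy": 0, "dz": 0, "roll": 0}

```text
clock: 21.75
eef_pos: [587.3, -303.4, 150.6]
orientation: [[0.204, 0.131, 0.97], [-0.85, -0.469, 0.241], [0.486, -0.874, 0.016]]
force: [0.3, 0.3, -2.0]
width: 0.639
```

>>> move_arm:
  commands:
    - {"fingers": 1, "dx": -0.24, "dy": 0.44, "dz": 0, "roll": 0}
    - {"fingers": 1, "dx": -0.15, "dy": 0.26, "dz": 0, "roll": 0}
    - {"fingers": 1, "dx": 0, "dy": 0, "dz": 0, "roll": 0}
    - {"fingers": 1, "dx": 0, "dy": 0, "dz": 0, "roll": 0}
    - {"fingers": 1, "dx": 0, "dy": 0, "dz": 0, "roll": 0}

```text
clock: 22.25
eef_pos: [587.4, -303.1, 142.6]
orientation: [[0.204, 0.131, 0.97], [-0.85, -0.469, 0.242], [0.486, -0.874, 0.016]]
force: [-0.2, 0.3, -1.7]
width: 0.641
```

>>> move_arm:
  commands:
    - {"fingers": 1, "dx": -0.15, "dy": 0.26, "dz": 0, "roll": 0}
    - {"fingers": 1, "dx": 0, "dy": 0, "dz": 0, "roll": 0}
    - {"fingers": 1, "dx": 0, "dy": 0, "dz": 0, "roll": 0}
    - {"fingers": 1, "dx": 0, "dy": 0, "dz": 0, "roll": 0}

```text
clock: 22.65
eef_pos: [587.7, -303.3, 140.0]
orientation: [[0.204, 0.131, 0.97], [-0.849, -0.469, 0.242], [0.487, -0.873, 0.016]]
force: [0.1, 0.8, 0.7]
width: 0.636
```

>>> move_arm:
  commands:
    - {"fingers": 1, "dx": -0.1, "dy": 0.18, "dz": 0, "roll": 0}
    - {"fingers": 1, "dx": 0, "dy": 0, "dz": 0, "roll": 0}
    - {"fingers": 1, "dx": 0, "dy": 0, "dz": 0, "roll": 0}
    - {"fingers": 1, "dx": 0, "dy": 0, "dz": 0, "roll": 0}

```text
clock: 23.05
eef_pos: [587.3, -302.7, 137.8]
orientation: [[0.204, 0.131, 0.97], [-0.85, -0.469, 0.242], [0.486, -0.874, 0.015]]
force: [-2.7, 3.7, 6.0]
width: 0.636
```

>>> move_arm:
  commands:
    - {"fingers": 1, "dx": -0.35, "dy": -0.195, "dz": 0, "roll": 0}
    - {"fingers": 1, "dx": 0, "dy": 0, "dz": 0, "roll": 0}
    - {"fingers": 1, "dx": 0, "dy": 0, "dz": 0, "roll": 0}

```text
clock: 23.35
eef_pos: [586.3, -300.1, 137.7]
orientation: [[0.203, 0.13, 0.97], [-0.849, -0.47, 0.241], [0.487, -0.873, 0.015]]
force: [1.1, -1.1, 1.6]
width: 0.636
```

>>> move_arm:
  commands:
    - {"fingers": 1, "dx": -0.26, "dy": -0.146, "dz": 0, "roll": 0}
    - {"fingers": 1, "dx": 0, "dy": 0, "dz": 0, "roll": 0}
    - {"fingers": 1, "dx": 0, "dy": 0, "dz": 0, "roll": 0}

```text
clock: 23.65
eef_pos: [585.8, -299.7, 138.2]
orientation: [[0.201, 0.13, 0.971], [-0.848, -0.473, 0.239], [0.49, -0.872, 0.015]]
force: [2.6, -8.4, 0.6]
width: 0.638
```

```bash
python3 - <<'E'
from h import *
o=st(); im=optics.read_camera("scene"); cv2.imwrite("pics/k_scene.png",im); cv2.imwrite("pics/k_top.png",optics.read_camera("top"))
E
```

```text
t 23.65 q [ 0.59  0.73 -0.67  1.89  1.29  0.95 -0.64] p [ 585.77 -299.73  138.22] F [ 2.57 -8.36  0.58] w 0.6384693692929228
az x -76.66089059545342 y [ 0.13 -0.47 -0.87]
```

Hooked: pulling back gave about 9 N of resistance after the 3 mm of play. I relax the pull, open, and withdraw level away from the rack.

>>> move_arm:
  commands:
    - {"fingers": 1, "dx": 0.35, "dy": 0.195, "dz": 0, "roll": 0}
    - {"fingers": 1, "dx": 0, "dy": 0, "dz": 0, "roll": 0}
    - {"fingers": 0.3, "dx": 0, "dy": 0, "dz": 0, "roll": 0}
    - {"fingers": 0, "dx": 0, "dy": 0, "dz": 0, "roll": 0}
    - {"fingers": 0, "dx": 0, "dy": 0, "dz": 0, "roll": 0}
    - {"fingers": 0, "dx": 0, "dy": 0, "dz": 0, "roll": 0}
    - {"fingers": 0, "dx": 0, "dy": 0, "dz": 0, "roll": 0}
    - {"fingers": 0, "dx": -1.3, "dy": -0.73, "dz": 0, "roll": 0}
    - {"fingers": 0, "dx": -2.6, "dy": -1.46, "dz": 0, "roll": 0}
    - {"fingers": 0, "dx": -3.5, "dy": -1.95, "dz": 0, "roll": 0}
    - {"fingers": 0, "dx": -3.5, "dy": -1.95, "dz": 0, "roll": 0}
    - {"fingers": 0, "dx": -3.5, "dy": -1.95, "dz": 0, "roll": 0}

```text
clock: 24.95
eef_pos: [546.0, -137.7, 137.9]
orientation: [[0.204, 0.131, 0.97], [-0.85, -0.468, 0.242], [0.486, -0.874, 0.016]]
force: [0.4, 0.1, 0.5]
width: 1.001
```

>>> move_arm:
  commands:
    - {"fingers": 0, "dx": -1, "dy": -4.5, "dz": 0, "roll": 0}
    - {"fingers": 0, "dx": -1, "dy": -4.5, "dz": 0, "roll": 0}
    - {"fingers": 0, "dx": -1, "dy": -4.5, "dz": 0, "roll": 0}
    - {"fingers": 0, "dx": -1, "dy": -4.5, "dz": 0, "roll": 0}
    - {"fingers": 0, "dx": -1, "dy": -4.5, "dz": 0, "roll": 0}
    - {"fingers": 0, "dx": -1, "dy": -4.5, "dz": 0, "roll": 0}
    - {"fingers": 0, "dx": 0, "dy": 0, "dz": 0, "roll": 0}

```text
clock: 25.65
eef_pos: [499.7, 44.5, 348.5]
orientation: [[0.207, 0.141, 0.968], [-0.851, -0.463, 0.25], [0.483, -0.875, 0.024]]
force: [-0.2, -0.9, -0.5]
width: 1.0
```

```bash
python3 - <<'E'
from h import *
o=st(); S=optics.read_camera("scene");T=optics.read_camera("top"); cv2.imwrite("pics/z_scene.png",S); cv2.imwrite("pics/z_top.png",T)
rs=lambda i,x,y:cv2.resize(i[y:y+150,x:x+100],None,fx=4,fy=4,interpolation=cv2.INTER_CUBIC)
f=np.hstack([rs(T,350,110),rs(S,330,145)])
a=np.radians(-76.2)
mh=np.array([611-1,-397.5,0])-63.5*np.array([np.cos(a),np.sin(a),0])+[0,0,135]
for n,x,y,ox in(("top",350,110,0),("scene",330,145,400)):
    for k in (0,-130):
        q=(proj(n,place(*mh,a,np.array([(-60,-30,35),(-60,30,35),(-60,-30,-35),(-60,30,-35)])+[0,k,0]))-[x,y]+.5)*4+[ox,0]; print(n,k,q.tolist())
cv2.imwrite("pics/z.png",f)
E
```

```text
t 25.65 q [ 0.13  0.42 -0.92  1.78  0.78  1.44 -0.78] p [499.68  44.51 348.51] F [-0.22 -0.87 -0.45] w 0.999654193578813
az x -76.309404422722 y [ 0.14 -0.46 -0.88]
top 0 [[110.83108693220265, 275.6947283097745], [87.71280359425987, 202.37874151548112], [88.6029105324003, 294.38887319504477], [66.7619768765519, 224.43597198571274]]
top -130 [[161.90621752697598, 438.46667432892843], [138.16789379409238, 362.6774268188093], [136.81650056679382, 449.49484141067376], [114.41448589632, 377.3079291783728]]
scene 0 [[528.2965733263743, 256.36621593344466], [535.566545643024, 210.28237571012062], [515.3505929669923, 325.67413463202047], [522.9823367906806, 278.6435101737559]]
scene -130 [[510.05264151325673, 369.43340028539967], [518.9365840679798, 314.8232614784781], [496.32190987393733, 440.34786345781936], [505.5662154868123, 385.0891606350448]]
```

View pics/z.png

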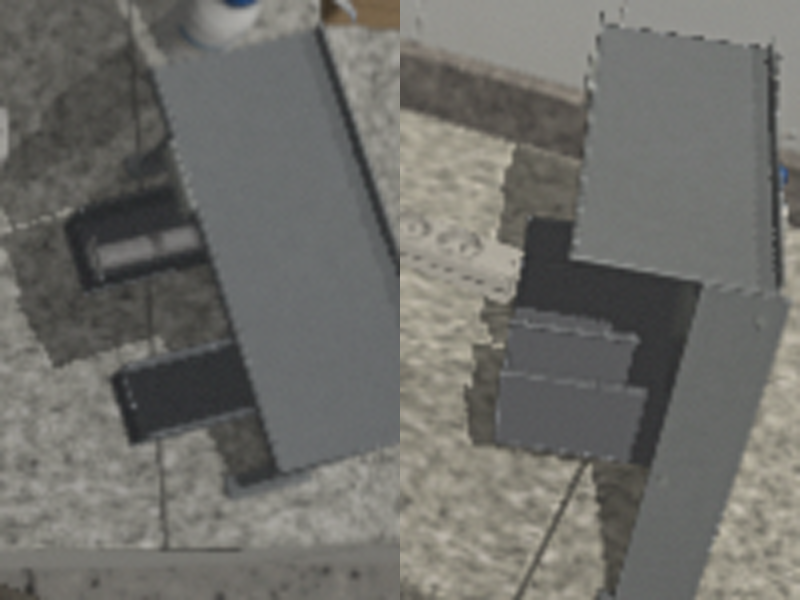

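Both bins hang alike, the new one at top (76,255) and the old one at (122,410). The spacing matches 130 mm to about 1 mm, and the syringe lies in the new bin. I'll check numerically that the bystanders are unmoved, then hand in.

```bash
python3 - <<'E'
from h import *
from bench import workorder
for n,s in (("scene","z_scene"),("top","z_top")):
    A=cv2.imread(f"pics/{n}0.png");B=cv2.imread(f"pics/{s}.png")
    for nm,v,b in (("petri",{"scene":(383,305),"top":(358,270)},13),("timer",{"scene":(448,316),"top":(431,257)},11),("stopper",{"scene":(364,371),"top":(402,373)},7)):
        x,y=(np.array(v[n])*.64).astype(int); t=A[y-b:y+b,x-b:x+b]; w=B[y-b-6:y+b+6,x-b-6:x+b+6]
        _,m,_,l=cv2.minMaxLoc(cv2.matchTemplate(w,t,cv2.TM_CCOEFF_NORMED)); print(n,nm,round(m,3),l[0]-6,l[1]-6)
print(workorder.sign_off())
E
```

```text
scene petri 0.235 -5 6
scene timer 0.996 0 0
scene stopper 0.82 0 0
top petri 0.055 6 2
top timer 0.815 0 0
top stopper 0.368 -6 2
the job is handed in; nothing more can be done
None
```

The syringe is in the bin and the bin hangs on the rail in the free place under the blank card. I handed the job in at about 26 s of the 61 s; `sign_off` reports no verdict.

**How it was done:**
- I dropped the rightmost of the three syringe look-alikes into the bin, then turned the bin to the rack's heading.
- The move fields cannot tilt the gripper. I drove the arm past the joint 6 limit, which tilted it about 29°, then re-gripped the bin and carried it in.
- I felt for the rail with the bin's back wall, backed off, lowered the lip over it and released.

**What the last checks showed:**
- **Hook:** before release the bin seated with about 6 N upward and resisted a pull-back with about 9 N.
- **Position:** the last picture shows both bins hanging alike, spaced 130 mm to about 1 mm. The bin's absolute place along the rail is only good to about 2 mm, because the two cameras disagreed slightly.
- **Syringe and robot:** the syringe lies inside the hung bin, and the arm stood well clear with no contact force.

**Checks that failed or disagreed:**
- **Bystanders:** comparing first and last pictures confirmed the timer unmoved in both views, and the stopper in the scene view only (0.82).
- **Petri dish:** the match failed in both views, as did the stopper in the top view. I think the parked arm or its shadow covered those spots, but did not view them to confirm. No unexpected contact force showed in the readings.
- **Hung bin:** an automatic edge fit locked onto the wrong edge, so I did not use it.

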